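# Chock the tea tin on the sloping drainer

## Task

The rinsed red tea tin should dry lying on its side on the sloping drainer without rolling off the end of the bar. First take the orange rubber chock and set it down, ridge up and square to the drainer, in the middle of the blue patch; then lift the tin out of the spoon rest, lay it on the drainer against the uphill side of the chock with its axis straight across the slope, and only let go once it is down there and chocked. Leave the salt and pepper shakers where they stand.

Things in the scene. Friction and masses are not known exactly. Their poses are not given: they have to be found in the camera images.
- tin_center (a point): centre of the red tea tin (steel rims, white band): closed cylinder 54 mm across, 60 mm long, 0.18 kg, on its side. y runs along its length, level; x, z anywhere round it. Starts in a white spoon rest on the bar, centre 33 mm over the bar. The rest is 44 mm wide along the tin's length, so the flat ends are free to grip; its lips beside the tin are 14 mm high
- chock_center (a point): centre (16 mm over the base) of the orange rubber chock: solid roof shape, same front and back; base 60 mm and ridge 16 mm along x, 32 mm high, 44 mm wide along y with flat upright parallel ends facing +y and -y to grip by; sloping sides face +x and -x. About 0.15 kg, starts on the bar, ridge (along y) up
- patch (a point): middle of the blue patch (90 x 80 mm) on the flat face of the fixed bamboo drainer, 6 degrees steep. x downhill along the face, y level across the slope, z square out of the face. Face reaches 130 mm uphill, 70 mm downhill, 85 mm to each side. A tin on it touching the chock has its centre 27 mm over the face, about 44 mm uphill of the chock's centre
- shakers: aluminium salt and pepper shakers side by side along y in one black holder, 50 x 92 mm, 70 mm high, loose; origin at the middle of the underside. A bystander in one of two places, the chock in the other
Mind the look-alikes: they are no part of the job. Of the things that look like the part that bears chock_center, take the one that is nearest to the robot's base at the start. What is shaped like the part that bears tin_center but pink is not meant.

How it is judged:
By the outcome, as a careful person would: the job done as asked, in the order asked, and still so for the second after the job is handed in, with the robot touching nothing.
It also fails if it takes over 54 s, if anything falls off the work surface, if the arm or the gripper's body presses on something with over 40 N, if the wrist force passes 120 N, or if a joint passes its speed limit or range.

## Robot

A 7-joint arm with a two-finger parallel gripper is mounted at the origin on the work surface. World frame = base frame: x ahead of the robot, y to its left, z up, the work surface at z = 0. Lengths are in m, angles in rad, forces in N, time in s.
With the tool pointing down it reaches from about 0.425 to 0.875 m from the base axis. Payload 4.7 kg.
Tool frame: the origin (TCP) lies at the very end of the fingers, on their centre line; the grasp point (between the pads) lies 19 mm behind it; z points along the fingers, y is the direction in which the jaws open and shut (so a half turn about z gives the same grasp; the last joint's range is limited). The gripper opens to 87 mm and grips with 3 to 60 N. Pads are 19 mm wide; open, the fingers measure 117 mm over their backs; the gripper's body (75 mm by 190 mm) begins 51 mm behind the grasp point.
Start: joints at [1.224, 0.321, -0.07, 1.45, 0.023, 1.371, -0.057], TCP at [0.229, -0.608, 0.223] pointing down, gripper open.
Joint ranges: [-2.86, 2.86], [-0.3, 2.09], [-1.38, 1.24], [0.06, 2.45], [-1.56, 4.7], [0.09, 2.05], [-2.69, 2.69]. Speed limits (rad/s): [2.57, 2.57, 3.14, 3.14, 3.14, 3.14, 3.14].

## Interface

Orientations are given as a rotation vector (axis times angle).
In Python, from bench import * gives the robot as it stands.
- The arm moves only by the shell command python3 -m jog 'ROWS' [OPENING] [FORCE]. ROWS is JSON, a list of rows, each a list of 4 numbers: the shift along the world's x, y, z in mm, then the turn about the world's z in rad. In form: [[x, y, z, twist], ...]. A call has exactly 8 rows; each row is the pose to reach, as a shift and turn from the pose commanded when the call began; what a row does not reach only later rows make up. A row lasts 1/8 s, in which the tool goes at most 62.5 mm and 10.7 degrees, less where a joint would pass 70% of its speed; a pose out of reach is approached as far as the arm can. A call with a gripper value outside its range is refused whole. OPENING is the opening, from -1 (shut) to 1 (fully open), set as the call begins (- or left out, the last holds). The fingers move at their own pace and stop on an object; FORCE is the grip in N (left out, the last holds). Time passes only in rows, so rows that repeat a pose let the fingers close, or fill a call up. It gives the time, the measured TCP pose, the force and the opening at its end, in the units of the state.
- get_state(): the state, without advancing time (a new reading comes with each control period).
- get_image(name): name is "scene" or "top" or "wrist"; returns a dict with "image" (480x640x3 uint8, red, green, blue), "fx", "fy", "cx", "cy" (pixels), "position" and "rotation" of the camera in the world; the wrist camera has in their place "tool_from_camera" (4x4, takes a point from camera to tool coordinates, whose origin is the TCP and whose axes are the flange's). Camera axes: x right, y down, z forward; pixel columns grow to the right and rows downward; lengths in m; the calibration is good to about 2 mm. A picture is of the moment at which its call begins: read the wrist's pose just before it. There is no depth.
- close_job(): hands the job in, once; it reports no verdict.
The state is a dict: "time": time; "joint_positions": joint angles; "qd": joint speeds; "joint_torque": joint torques, N m; "position": TCP position; "tool_rot": TCP orientation; "ft_force": force on the tool from outside, world axes, zero at the start; "torque": the same for the moment, N m; "grip_width": opening from 0.0 (shut) to 1.0 (fully open).
Only numpy, scipy, OpenCV 4.12 (cv2) and the standard library are available. Lean on these libraries where they do the work, as an engineer would, in place of code of your own. Each camera call takes 0.05 s, during which the arm holds its last target. There are 200 camera calls.

## Working session

There is one attempt and no reset: what is moved stays moved. The work goes in short steps, Python scripts to look and compute and a shell command to move; the robot and the scene stay as the last step left them, time stands still between calls to the robot, and variables do not carry over. Pictures are saved under pics/ and viewed, about 8 in all and at most 12, crops included, and the job is handed in when it is done.

```bash
mkdir -p pics; python3 - <<'E'
from bench import *
import cv2,pickle
s=get_state();print({k:s[k] for k in("time","position","tool_rot","grip_width","ft_force")})
d={}
for n in("scene","top"):
    c=get_image(n);d[n]=c;cv2.imwrite(f"pics/{n}0.png",c["image"][:,:,::-1])
    print(n,c["fx"],c["cx"],c["cy"],c["position"],c["rotation"])
pickle.dump(d,open("d0.pkl","wb"))
E
```

```text
{'time': 0.0, 'position': array([ 0.22923659, -0.60763922,  0.22145845]), 'tool_rot': array([-3.08873953e+00, -5.63427723e-01,  6.45576341e-04]), 'grip_width': 1.0011616378939867, 'ft_force': array([-0.00796725, -0.67230894, -0.34326025])}
scene 553.604151041519 310.5629678262849 239.77374197106192 [ 0.87626942 -0.63404612  0.78621106] [-2.31482544 -0.63055505  0.22257434]
top 451.8392957308053 317.9910707262129 237.4335390957406 [ 0.38602482 -0.04038142  1.10617459] [-2.12734523  2.13302491 -0.14727354]
```

View pics/top0.png

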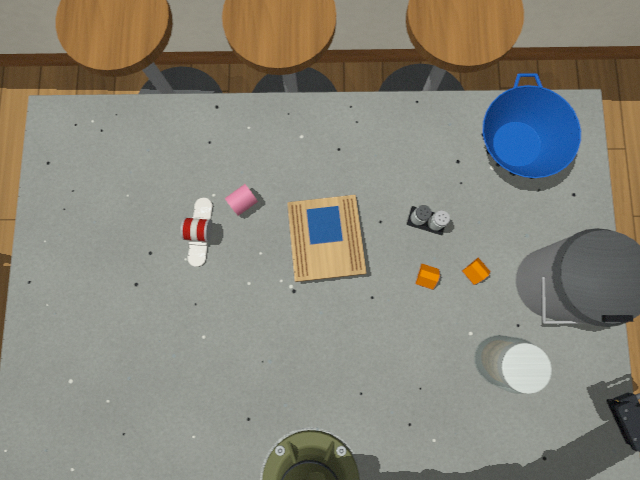

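View pics/scene0.png

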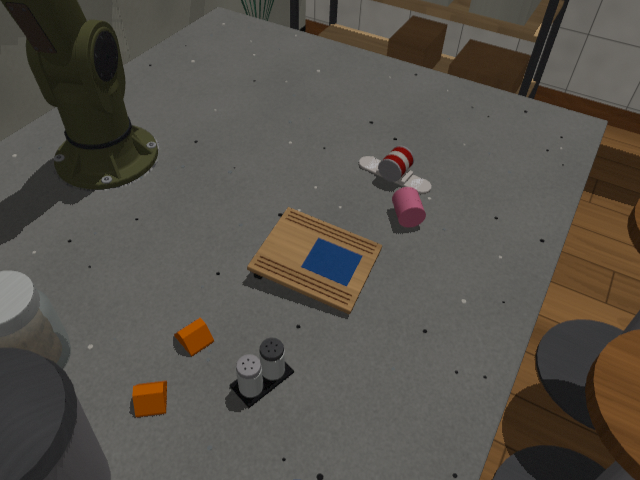

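```bash
cat > h.py <<'E'
import numpy as np,cv2
from scipy.optimize import minimize
from scipy.spatial.transform import Rotation as R
def Rz(a): return R.from_euler('z',a).as_matrix()
def Ry(a): return R.from_euler('y',a).as_matrix()
b,r,w,h=.03,.008,.022,.032
CH=np.array([[x,y,0] for x in(-b,b) for y in(-w,w)]+[[x,y,h] for x in(-r,r) for y in(-w,w)])
PA=np.array([[x,y,0] for x in(-.045,.045) for y in(-.04,.04)])
t=np.linspace(0,2*np.pi,40)
def cyl(L,rad=.027): return np.array([[rad*np.cos(a),y,rad*np.sin(a)] for a in t for y in(-L/2,L/2)])
def cam(c,s=None):
    if "tool_from_camera" in c:
        T=np.array(c["tool_from_camera"]);Rt=R.from_rotvec(s["tool_rot"]).as_matrix()
        return Rt@T[:3,:3],Rt@T[:3,3]+s["position"]
    q=np.array(c["rotation"]);return (R.from_rotvec(q).as_matrix() if q.size==3 else q),np.array(c["position"])
def proj(P,c,s=None):
    Rm,p=cam(c,s);q=(P-p)@Rm
    return np.c_[c["fx"]*q[:,0]/q[:,2]+c["cx"],c["fy"]*q[:,1]/q[:,2]+c["cy"]]
def ray(u,v,z,c,s=None):
    Rm,p=cam(c,s);d=Rm@[(u-c["cx"])/c["fx"],(v-c["cy"])/c["fy"],1];return p+d*(z-p[2])/d[2]
def mask(c,col,near=None):
    H=cv2.cvtColor(c["image"],cv2.COLOR_RGB2HSV)
    if col=="red": m=cv2.inRange(H,(0,170,40),(4,255,255))|cv2.inRange(H,(174,170,40),(180,255,255))
    else:
        lo,hi={"orange":((8,200,60),(20,255,255)),"blue":((100,120,30),(125,255,255))}[col];m=cv2.inRange(H,lo,hi)
    if near is not None:
        k=cv2.morphologyEx(m,cv2.MORPH_CLOSE,np.ones((11,11)) if col=="red" else np.ones((3,3)))
        n,l,st,ce=cv2.connectedComponentsWithStats(k)
        good=[i for i in range(1,n) if st[i,4]>60];i=min(good,key=lambda i:np.hypot(*(ce[i]-near)))
        m=np.where(l==i,k,0).astype(np.uint8)
    return m
def hullmask(pts,shape):
    m=np.zeros(shape,np.uint8);f=cv2.convexHull(np.float32(pts))
    cv2.fillConvexPoly(m,np.int32(np.round((f)*16)),255,cv2.LINE_AA,4);return m.astype(float)/255
def fit(model,views,x0,steps):
    "views: list of (cam,mask,state); model(x)->points"
    ms=[m.astype(float)/255 for _,m,_ in views]
    def cost(x):
        e=0
        for (c,_,s),m in zip(views,ms):
            q=hullmask(proj(model(x),c,s),m.shape);e+=1-np.minimum(q,m).sum()/np.maximum(q,m).sum()
        return e/len(ms)
    x0=np.array(x0,float);best=None
    for k in range(3):
        S=np.vstack([x0]+[x0+np.eye(len(x0))[i]*steps[i]/(k+1) for i in range(len(x0))])
        o=minimize(cost,x0,method="Nelder-Mead",options=dict(initial_simplex=S,xatol=1e-5,fatol=1e-5));x0=o.x
    return x0,o.fun
E
python3 - <<'E'
from h import *
import pickle
d=pickle.load(open("d0.pkl","rb"));T,S=d["top"],d["scene"]
for n,ut,us in(("A",(428,277),(195,337)),("B",(476,271),(150,398))):
    p=ray(*ut,.012,T);V=[(T,mask(T,"orange",ut),None),(S,mask(S,"orange",us),None)]
    f=lambda x:CH@Rz(x[2]).T+[x[0],x[1],0]
    o=[fit(f,V,[p[0],p[1],a],[.01,.01,.2]) for a in np.arange(-1.2,1.9,.5)]
    o.sort(key=lambda q:q[1]);print(n,np.hypot(*p[:2]),[(np.round(q[0],4),round(q[1],3)) for q in o[:3]])
V=[(T,mask(T,"blue",(325,225)),None),(S,mask(S,"blue",(332,261)),None)]
p=ray(325,225,.03,T)
print("patch",fit(lambda x:PA@(Rz(x[3])@Ry(np.radians(6))).T+x[:3],V,[p[0],p[1],.03,0.05],[.01,.01,.01,.1]))
V=[(T,mask(T,"red",(196,230)),None),(S,mask(S,"red",(398,162)),None)]
p=ray(196,230,.033,T)
print("tin",p,fit(lambda x:cyl(x[3])@Rz(x[2]).T+[x[0],x[1],.033],V,[p[0],p[1],0,.055],[.01,.01,.2,.005]))
p=ray(430,222,.035,T);print("shakers",p)
def crop(c,u,v,a=36,k=8): return cv2.resize(c["image"][v-a:v+a,u-a:u+a,::-1],(400,400),interpolation=cv2.INTER_CUBIC)
cv2.imwrite("pics/c1.png",cv2.hconcat([crop(T,450,265,45),crop(T,205,228,45)]))
E
```

```text
A 0.5425507692352763 [(array([ 0.466 , -0.281 , -0.3835]), np.float64(0.211)), (array([ 0.4658, -0.2809, -0.3764]), np.float64(0.212)), (array([ 0.4645, -0.2801, -0.373 ]), np.float64(0.212))]
B 0.621724811141175 [(array([ 0.4778, -0.3988,  2.2883]), np.float64(0.217)), (array([ 0.4776, -0.3987, -0.8463]), np.float64(0.217)), (array([ 0.4775, -0.3985, -0.873 ]), np.float64(0.217))]
patch (array([ 0.59080506, -0.03172346,  0.02141098,  0.1124266 ]), np.float64(0.11237543028207364))
tin [0.57628495 0.27663552 0.033     ] (array([ 0.5796399 ,  0.28322795, -0.08212339,  0.0315252 ]), np.float64(0.312381914642396))
shakers [ 0.59284658 -0.28840971  0.035     ]
```

View pics/c1.png

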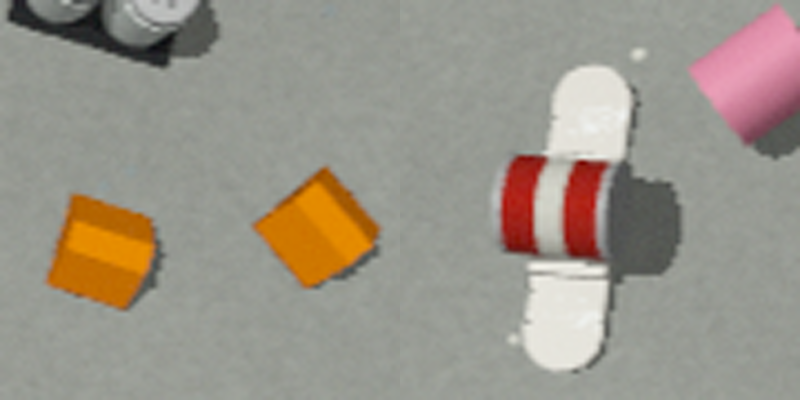

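A at (428,277) is 0.54 m from the base and B at (476,271) is 0.62 m away. A is the chock to take. The tin is the red one with the white band at (196,230), not the pink one at (241,199). The drainer's uphill side faces the robot, since the patch is at its far end. I'll raise the arm over the jar and pot, then go above A.

```bash
python3 -m jog '[[0,0,62,0],[0,0,130,0],[34,47,130,-0.15],[68,94,130,-0.3],[102,141,130,-0.45],[136,188,130,-0.6],[170,235,130,-0.74],[204,282,130,-0.74]]' 1
python3 -m jog '[[0,0,0,0],[33,45,-30,0],[33,45,-80,0],[33,45,-130,0],[33,45,-130,0],[33,45,-130,0],[33,45,-130,0],[33,45,-130,0]]'
python3 - <<'E'
from bench import *
from h import *
import pickle
s=get_state();c=get_image("wrist");pickle.dump((c,s),open("w1.pkl","wb"));print(s["position"],s["tool_rot"])
cv2.imwrite("pics/w1.png",c["image"][:,:,::-1])
m=mask(c,"orange");print(cv2.connectedComponentsWithStats(m)[2:])
print(proj(np.array([[.466,-.281,.016],[.478,-.399,.016]]),c,s))
E
```

```text
time: 1.1
position: [0.4342, -0.3244, 0.3523]
tool_rot: [3.085, -0.594, -0.001]
ft_force: [0.2, -0.3, -0.5]
grip_width: 1.002
time: 2.1
position: [0.4673, -0.2818, 0.2244]
tool_rot: [3.084, -0.592, 0.004]
ft_force: [0.5, 0.4, -0.4]
grip_width: 1.0
[ 0.46725896 -0.28179638  0.22442122] [ 3.08398067 -0.59222827  0.00435863]
(array([[     0,      0,    640,    480, 302218],
       [   403,    111,     67,     69,   2794],
       [   300,    178,     47,     52,   2188]], dtype=int32), array([[318.37769425, 240.61746819],
       [438.18647101, 146.80994989],
       [322.96023766, 203.51142596]]))
[[322.68055803 206.55194112]
 [437.64407967 147.76982099]]
```

View pics/w1.png

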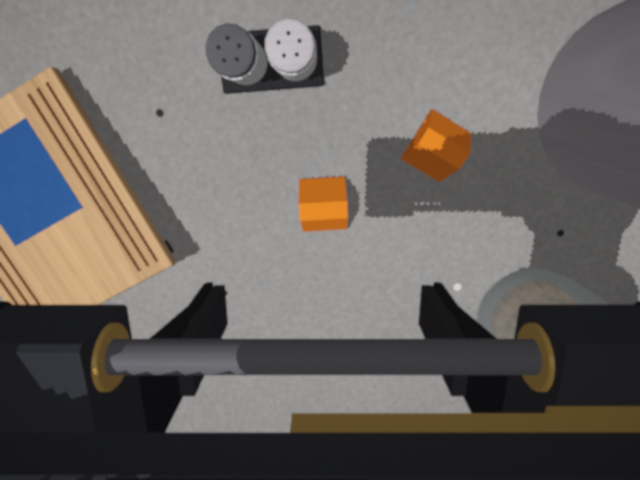

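```bash
python3 - <<'E'
from h import *
import pickle
c,s=pickle.load(open("w1.pkl","rb"))
d=pickle.load(open("d0.pkl","rb"));T,S=d["top"],d["scene"]
Rt=R.from_rotvec(s["tool_rot"]).as_matrix();print("jaw yaw",np.arctan2(-Rt[0,1],Rt[1,1])-np.pi, cam(c,s))
m=mask(c,"orange",(323,203))
q=cv2.minAreaRect(cv2.findNonZero(m));print(q)
for nm,V in(("w",[(c,m,s)]),("w+s+t",[(c,m,s),(T,mask(T,"orange",(428,277)),None),(S,mask(S,"orange",(195,337)),None)])):
  for k in (1,.85):
    o=[fit(lambda x:CH*[k,1,1]@Rz(x[2]).T+[x[0],x[1],0],V,[.466,-.281,a],[.01,.01,.1]) for a in(-.3,-.5)]
    print(nm,k,o)
mp=mask(c,"blue",(30,180))
V=[(T,mask(T,"blue",(325,225)),None),(S,mask(S,"blue",(332,261)),None)]
for v in V: print(cv2.minAreaRect(cv2.findNonZero(v[1])),v[1].sum()/255)
x=np.array([.466,-.281,-.38]);print(proj(CH@Rz(x[2]).T+[x[0],x[1],0],c,s).round())
E
```

```text
jaw yaw -0.3794492002193519 (array([[-3.70666045e-01, -8.88177096e-01, -2.71566069e-01],
       [-9.28766216e-01,  3.54463851e-01,  1.08391399e-01],
       [-1.04031071e-05,  2.92398402e-01, -9.56296593e-01]]), array([ 0.542194  , -0.31139763,  0.38760266]))
((322.76995849609375, 203.54867553710938), (49.7562141418457, 45.23292541503906), 86.18592071533203)
w 1 [(array([ 0.46015432, -0.28048491, -0.32548061]), np.float64(0.24086699770017395)), (array([ 0.46065619, -0.27874081, -0.31482944]), np.float64(0.2414787898882862))]
w 0.85 [(array([ 0.46475004, -0.28104368, -0.30765281]), np.float64(0.11891585586836961)), (array([ 0.46498332, -0.28045981, -0.3081105 ]), np.float64(0.1185889085215941))]
w+s+t 1 [(array([ 0.46469573, -0.28049237, -0.4011442 ]), np.float64(0.22425934549413487)), (array([ 0.46389586, -0.28004425, -0.35551766]), np.float64(0.22440924492734812))]
w+s+t 0.85 [(array([ 0.46591256, -0.28096768, -0.32191308]), np.float64(0.11636338372370496)), (array([ 0.46591421, -0.28114575, -0.32277515]), np.float64(0.11623859813430333))]
((324.1219482421875, 224.5975799560547), (34.5650749206543, 31.693851470947266), 83.6598129272461) 1095.0
((331.44830322265625, 261.1206970214844), (51.07820129394531, 33.22052764892578), 23.198591232299805) 1598.0
[[344. 232.]
 [301. 232.]
 [345. 173.]
 [300. 173.]
 [347. 219.]
 [299. 219.]
 [347. 202.]
 [299. 202.]]
```

```bash
python3 -m jog '[[-1,1,-60,0.06],[-1,1,-120,0.06],[-1,1,-165,0.06],[-1,1,-195,0.06],[-1,1,-210,0.06],[-1,1,-217,0.06],[-1,1,-217,0.06],[-1,1,-217,0.06]]' 1
python3 -m jog '[[0,0,0,0],[0,0,0,0],[0,0,0,0],[0,0,0,0],[0,0,0,0],[0,0,0,0],[0,0,30,0],[0,0,60,0]]' -1 20
```

```text
time: 3.15
position: [0.4664, -0.2807, 0.0069]
tool_rot: [3.101, -0.499, 0.003]
ft_force: [-0.1, 0.2, -0.9]
grip_width: 0.999
time: 4.15
position: [0.4648, -0.2797, 0.0656]
tool_rot: [-3.101, 0.499, 0.003]
ft_force: [0.9, -0.0, -1.6]
grip_width: 0.506
```

```bash
python3 -m jog '[[10,20,45,0.07],[32,64,80,0.14],[56,110,110,0.21],[80,157,140,0.28],[103,203,155,0.35],[126,248,160,0.43],[126,248,160,0.43],[126,248,160,0.43]]'
python3 - <<'E'
from bench import *
from h import *
import pickle
s=get_state();c=get_image("wrist");pickle.dump((c,s),open("w2.pkl","wb"));print(s["position"],s["tool_rot"])
cv2.imwrite("pics/w2.png",c["image"][:,:,::-1])
d=pickle.load(open("d0.pkl","rb"));T,S=d["top"],d["scene"]
f=lambda x:PA@(Rz(x[3])@Ry(np.radians(6))).T+x[:3]
x0=[.5908,-.0317,.0214,.112];P=proj(f(x0),c,s);print(P.round())
m=mask(c,"blue",P.mean(0));print(cv2.minAreaRect(cv2.findNonZero(m)))
V=[(T,mask(T,"blue",(325,225)),None),(S,mask(S,"blue",(332,261)),None)]
for W in([(c,m,s)],[(c,m,s)]+V): print(fit(f,W,x0,[.01,.01,.005,.1]))
E
```

```text
time: 5.15
position: [0.591, -0.0327, 0.2249]
tool_rot: [3.136, 0.174, -0.002]
ft_force: [0.1, -0.2, -1.1]
grip_width: 0.507
[ 0.59095265 -0.03271512  0.2248547 ] [ 3.13618033e+00  1.73546616e-01 -2.45282613e-03]
[[364. 252.]
 [281. 252.]
 [365. 157.]
 [278. 157.]]
((323.0, 201.0), (82.0, 84.0), 90.0)
(array([ 0.58489108, -0.03361709, -0.0129469 ,  0.09227771]), np.float64(0.10745016868195967))
(array([ 0.59052329, -0.03193181,  0.02041412,  0.11354521]), np.float64(0.13143826156408292))
```

View pics/w2.png

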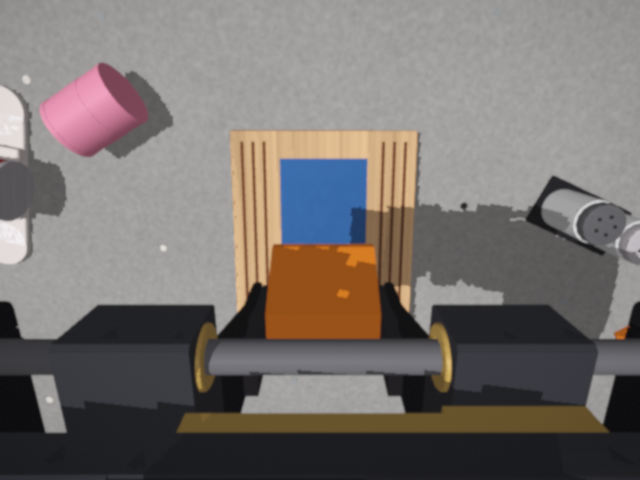

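```bash
python3 -m jog '[[0,0,-50,0],[0,0,-100,0],[0,0,-140,0],[0,0,-165,0],[0,0,-180,0],[0,0,-188,0],[0,0,-188,0],[0,0,-188,0]]'
python3 -m jog '[[0,0,-2,0],[0,0,-3,0],[0,0,-4,0],[0,0,-5,0],[0,0,-6,0],[0,0,-7,0],[0,0,-8,0],[0,0,-8,0]]' -1 5
```

```text
time: 6.2
position: [0.5923, -0.0323, 0.0387]
tool_rot: [3.136, 0.174, 0.003]
ft_force: [0.1, 0.5, -1.9]
grip_width: 0.503
time: 7.2
position: [0.5925, -0.0321, 0.0301]
tool_rot: [3.137, 0.174, 0.003]
ft_force: [2.1, -0.2, 2.4]
grip_width: 0.508
```

```bash
python3 -m jog '[[-1,0,-1,0],[-1,0,-1,0],[-1,0,-2,0],[-1,0,-2,0],[-1,0,-2.5,0],[-1,0,-2.5,0],[-1,0,-3,0],[-1,0,-3,0]]' -1 5
```

```text
time: 8.2
position: [0.5913, -0.0322, 0.0277]
tool_rot: [3.136, 0.174, 0.003]
ft_force: [1.6, -0.1, 7.6]
grip_width: 0.507
```

```bash
python3 -m jog '[[0,0,0,0],[0,0,0,0],[0,0,0,0],[0,0,0,0],[0,0,30,0],[0,0,80,0],[0,0,140,0],[0,0,195,0]]' 1 20
python3 - <<'E'
from bench import *
from h import *
import pickle
s=get_state();c=get_image("wrist");t=get_image("top");S=get_image("scene");pickle.dump((c,s,t,S),open("w3.pkl","wb"));print(s["position"],s["tool_rot"])
cv2.imwrite("pics/w3.png",c["image"][:,:,::-1])
f=lambda x:(CH*[x[3],1,1])@(Rz(x[2])@Ry(np.radians(6))).T+[x[0],x[1],.0205-np.tan(np.radians(6))*(x[0]-.5895)]
P=proj(f([.59,-.033,.11,1]),c,s);print(P.round())
m=mask(c,"orange",P.mean(0));V=[(c,m,s)]
Pt=proj(f([.59,-.033,.11,1]),t).mean(0);Ps=proj(f([.59,-.033,.11,1]),S).mean(0)
V2=[(t,mask(t,"orange",Pt),None),(S,mask(S,"orange",Ps),None)]
for W in(V,V2,V+V2): print(fit(f,W,[.59,-.033,.11,.9],[.01,.01,.1,.05]))
g=mask(c,"blue",(323,200));print("blue",cv2.boundingRect(g),"orange",cv2.boundingRect(m))
ct=max(cv2.findContours(g|m,0,2)[0],key=cv2.contourArea);print(cv2.approxPolyDP(ct,4,True)[:,0].tolist())
E
```

```text
time: 9.2
position: [0.5898, -0.0321, 0.2228]
tool_rot: [-3.137, -0.174, 0.002]
ft_force: [0.3, 0.3, 0.2]
grip_width: 0.996
[ 0.58976722 -0.03207145  0.22281587] [-3.13661889e+00 -1.74239727e-01  1.88081409e-03]
[[347. 237.]
 [301. 237.]
 [348. 173.]
 [301. 173.]
 [350. 219.]
 [299. 219.]
 [350. 201.]
 [299. 201.]]
(array([ 0.5903557 , -0.03276389,  0.1118767 ,  0.80307182]), np.float64(0.07643299260065706))
(array([ 0.59068   , -0.0266467 ,  0.11659623,  0.82306811]), np.float64(0.5264117182613332))
(array([ 0.59059157, -0.03019269,  0.1072647 ,  0.82492058]), np.float64(0.40247467857010194))
blue (282, 159, 86, 94) orange (299, 178, 49, 54)
[[282, 159], [284, 252], [364, 252], [366, 159]]
```

View pics/w3.png

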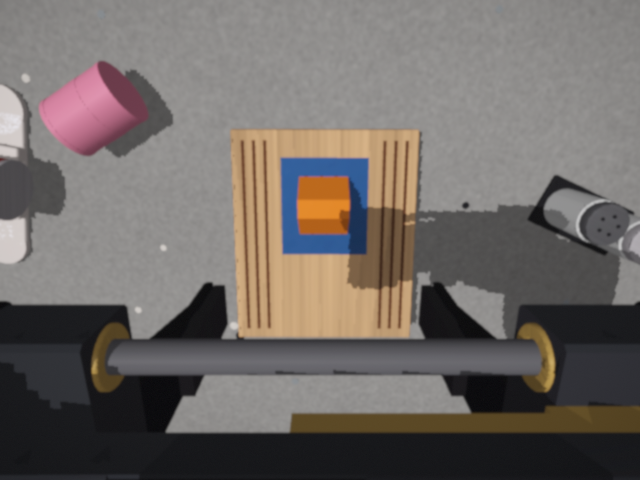

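```bash
python3 -m jog '[[-2,52,0,-0.05],[-4,104,0,-0.1],[-7,156,0,-0.15],[-9,208,0,-0.19],[-11,260,0,-0.19],[-13,312,0,-0.19],[-13,312,0,-0.19],[-13,312,0,-0.19]]' 1 20
python3 - <<'E'
from bench import *
from h import *
import pickle
s=get_state();c=get_image("wrist");pickle.dump((c,s),open("w4.pkl","wb"));print(s["position"],s["tool_rot"])
cv2.imwrite("pics/w4.png",c["image"][:,:,::-1])
P=proj(cyl(.06)@Rz(-.08).T+[.578,.28,.033],c,s);print(cv2.boundingRect(np.float32(P)))
m=mask(c,"red",P.mean(0));q=cv2.minAreaRect(cv2.findNonZero(m));print(q,cv2.boundingRect(m))
for z in(.033,.05): print(ray(*q[0],z,c,s))
o=fit(lambda x:cyl(x[3])@Rz(x[2]).T+[x[0],x[1],.033],[(c,m,s)],[.578,.28,-.08,.045],[.01,.01,.1,.01]);print(o)
E
```

```text
time: 10.35
position: [0.5768, 0.279, 0.2196]
tool_rot: [3.137, -0.124, -0.004]
ft_force: [0.0, -0.2, -0.7]
grip_width: 1.0
[0.57677962 0.27895163 0.21957448] [ 3.13697451 -0.12372065 -0.00436552]
(285, 177, 73, 61)
((305.4999694824219, 206.99998474121094), (55.99999237060547, 18.999996185302734), 90.0) (296, 179, 20, 57)
[0.58003419 0.29425853 0.033     ]
[0.58383445 0.29323011 0.05      ]
(array([ 0.57802671,  0.2937904 , -0.08300842,  0.0146039 ]), np.float64(0.09495533672950218))
```

View pics/w4.png

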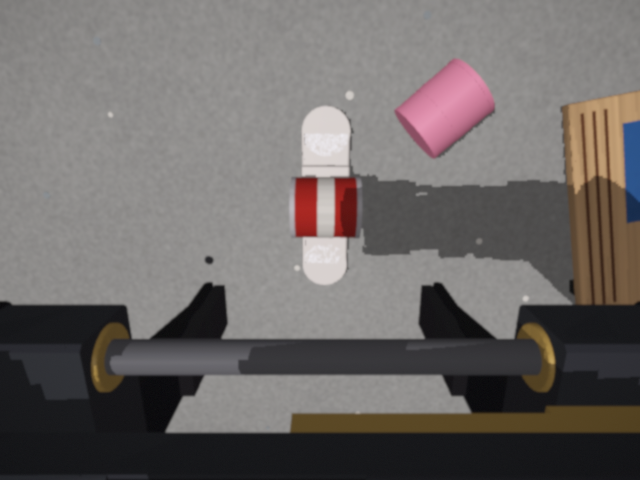

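```bash
python3 -m jog '[[1,-3,-55,0],[1,-3,-110,0],[1,-3,-155,0],[1,-3,-185,0],[1,-3,-198,0],[1,-3,-205,0],[1,-3,-205,0],[1,-3,-205,0]]' 1 30
python3 -m jog '[[0,0,0,0],[0,0,0,0],[0,0,0,0],[0,0,0,0],[0,0,0,0],[0,0,0,0],[0,0,20,0],[0,0,60,0]]' -1 30
```

```text
time: 11.4
position: [0.5793, 0.2772, 0.018]
tool_rot: [-3.138, 0.125, -0.003]
ft_force: [0.2, -0.2, -0.5]
grip_width: 1.001
time: 12.4
position: [0.577, 0.2761, 0.0761]
tool_rot: [3.138, -0.124, -0.006]
ft_force: [0.8, 0.2, -1.6]
grip_width: 0.69
```

```bash
python3 -m jog '[[0,-10,50,0],[-6,-60,75,0.05],[-12,-115,75,0.1],[-18,-170,75,0.15],[-24,-225,75,0.191],[-30,-280,75,0.191],[-33,-314,75,0.191],[-33,-314,75,0.191]]'
python3 -m jog '[[0,0,0,0],[0,0,-20,0],[0,0,-45,0],[0,0,-70,0],[0,0,-80,0],[0,0,-80,0],[0,0,-80,0],[0,0,-80,0]]'
python3 - <<'E'
from bench import *
from h import *
import pickle
s=get_state();c=get_image("wrist");S=get_image("scene");pickle.dump((c,s,S),open("w5.pkl","wb"));print(s["position"],s["tool_rot"])
i=c["image"][100:420,120:520,::-1];j=S["image"][190:310,250:400,::-1]
cv2.imwrite("pics/w5.png",cv2.hconcat([i,cv2.resize(j,(400,320),interpolation=cv2.INTER_CUBIC)]))
print(proj(np.array([[.5902,-.033,.02]]),c,s))
E
```

```text
time: 13.4
position: [0.5451, -0.0413, 0.1524]
tool_rot: [3.135, 0.166, 0.001]
ft_force: [0.3, 1.4, -1.8]
grip_width: 0.686
time: 14.4
position: [0.5462, -0.0372, 0.0726]
tool_rot: [3.136, 0.175, 0.003]
ft_force: [-0.4, 0.5, -1.8]
grip_width: 0.69
[ 0.54624634 -0.03717404  0.07264815] [3.13617514e+00 1.75498063e-01 2.75483531e-03]
[[324.79478107 186.66854955]]
```

View pics/w5.png

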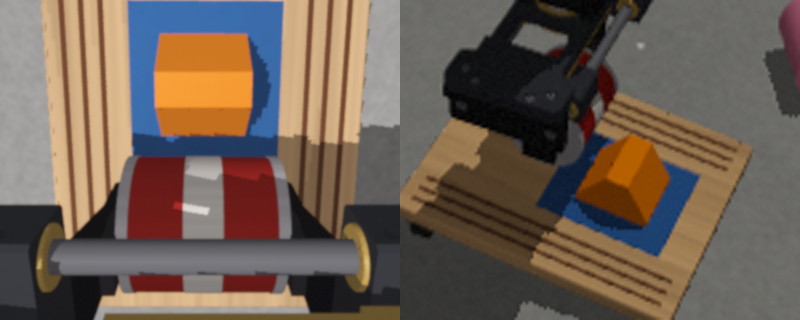

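The chock sits square in the middle of the patch. The tin is held level, lined up with the chock and just uphill of it. I'll lower it until it touches the face.

```bash
python3 -m jog '[[-3,0,-10,0],[-3,0,-20,0],[-3,0,-27,0],[-3,0,-30,0],[-3,0,-32,0],[-3,0,-33,0],[-3,0,-34,0],[-3,0,-34,0]]'
python3 -m jog '[[0,0,-0.5,0],[0,0,-1,0],[0,0,-1.5,0],[0,0,-2,0],[0,0,-2,0],[0,0,-2,0],[0,0,-2,0],[0,0,-2,0]]'
```

```text
time: 15.5
position: [0.542, -0.0371, 0.0406]
tool_rot: [3.135, 0.175, -0.003]
ft_force: [-9.8, 0.8, 21.0]
grip_width: 0.689
time: 16.5
position: [0.5427, -0.037, 0.0402]
tool_rot: [3.135, 0.175, -0.002]
ft_force: [-13.3, 1.2, 31.2]
grip_width: 0.686
```

Contact came about 4 mm early, with a −x reaction, so the tin is riding on the chock's slope. I'll back it off uphill and lower it again.

```bash
python3 -m jog '[[0,0,3,0],[0,0,5,0],[-3,0,5,0],[-6,-1,5,0],[-8,-1,5,0],[-8,-1,5,0],[-8,-1,5,0],[-8,-1,5,0]]'
python3 - <<'E'
from bench import *
from h import *
S=get_image("scene");s=get_state();c=get_image("wrist");print(s["position"])
P=lambda x,y,z:proj(np.array([[x,y,z]]),c,s)
m=mask(c,"orange",(324,186));print(cv2.boundingRect(m))
f=lambda x:(CH*[.85,1,1])@(Rz(x[2])@Ry(np.radians(6))).T+[x[0],x[1],.0205-np.tan(np.radians(6))*(x[0]-.5895)]
print(fit(f,[(c,m,s)],[.59,-.033,.11],[.01,.01,.1]))
cv2.imwrite("pics/w6.png",cv2.hconcat([c["image"][100:420,120:520,::-1],cv2.resize(S["image"][190:310,250:400,::-1],(400,320),interpolation=cv2.INTER_CUBIC)]))
E
python3 -m jog '[[0,0,-1,0],[0,0,-3,0],[0,0,-4,0],[0,0,-5,0],[0,0,-6,0],[0,0,-7,0],[0,0,-7.5,0],[0,0,-7.5,0]]'
```

```text
time: 17.5
position: [0.5353, -0.0382, 0.0411]
tool_rot: [3.136, 0.175, 0.002]
ft_force: [3.2, -0.2, 4.5]
grip_width: 0.686
[ 0.53530076 -0.03819849  0.04114789]
(266, 112, 117, 119)
(array([ 0.59184105, -0.0319281 ,  0.11251247]), np.float64(0.2922531989622652))
time: 18.6
position: [0.5372, -0.038, 0.0393]
tool_rot: [3.134, 0.175, 0.006]
ft_force: [-8.5, 1.0, 41.3]
grip_width: 0.688
```

View pics/w6.png

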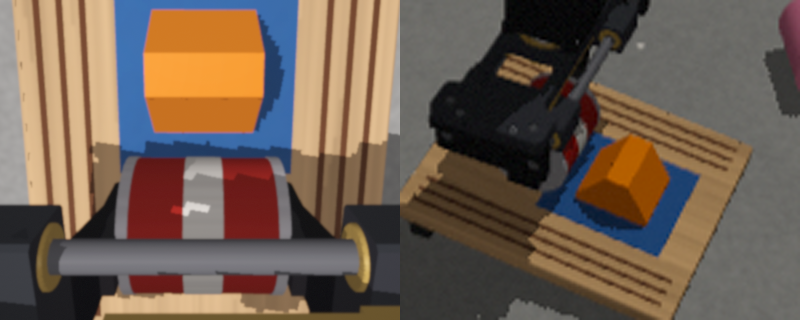

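```bash
python3 -m jog '[[0,0,2,0],[0,0,3,0],[0,0,3,0],[0,0,3,0],[0,0,3,0],[0,0,3,0],[0,0,3,0],[0,0,3,0]]'
python3 -m jog '[[1,0,0,0],[2,0.2,-0.2,0],[3,0.3,-0.3,0],[4,0.4,-0.4,0],[5,0.5,-0.5,0],[6,0.6,-0.6,0],[6,0.6,-0.6,0],[6,0.6,-0.6,0]]'
```

```text
time: 19.6
position: [0.5371, -0.038, 0.0394]
tool_rot: [3.135, 0.175, 0.007]
ft_force: [-0.1, 0.4, 19.9]
grip_width: 0.684
time: 20.6
position: [0.5384, -0.0379, 0.0387]
tool_rot: [3.135, 0.175, -0.009]
ft_force: [-11.5, 0.2, 32.5]
grip_width: 0.688
```

```bash
python3 -m jog '[[0,0,3,0],[0,0,4.5,0],[0,0,4.5,0],[2,0.2,4.3,0],[4,0.4,4.1,0],[5,0.5,4,0],[5,0.5,4,0],[5,0.5,4,0]]'
python3 -m jog '[[1,0.1,-0.1,0],[2,0.2,-0.2,0],[3,0.3,-0.3,0],[3,0.3,-0.3,0],[3,0.3,-0.3,0],[3,0.3,-0.3,0],[3,0.3,-0.3,0],[3,0.3,-0.3,0]]'
```

```text
time: 21.6
position: [0.5454, -0.037, 0.0394]
tool_rot: [3.137, 0.176, -0.0]
ft_force: [0.4, 0.5, -2.5]
grip_width: 0.689
time: 22.6
position: [0.5484, -0.0368, 0.0392]
tool_rot: [3.137, 0.175, -0.0]
ft_force: [0.4, -0.6, -1.6]
grip_width: 0.684
```

```bash
python3 -m jog '[[1,0.1,-0.4,0],[1.5,0.2,-0.8,0],[2,0.2,-1,0],[2,0.2,-1,0],[2,0.2,-1,0],[2,0.2,-1,0],[2,0.2,-1,0],[2,0.2,-1,0]]'
python3 - <<'E'
from bench import *
from h import *
S=get_image("scene");s=get_state();c=get_image("wrist");print(s["position"],s["ft_force"])
cv2.imwrite("pics/w7.png",cv2.hconcat([c["image"][100:420,120:520,::-1],cv2.resize(S["image"][190:310,250:400,::-1],(400,320),interpolation=cv2.INTER_CUBIC)]))
E
```

```text
time: 23.6
position: [0.5505, -0.0366, 0.0382]
tool_rot: [3.137, 0.175, 0.0]
ft_force: [-0.0, -0.9, -2.1]
grip_width: 0.69
[ 0.55043876 -0.0366124   0.03817401] [ 0.65144798 -0.4230365  -1.19174478]
```

View pics/w7.png

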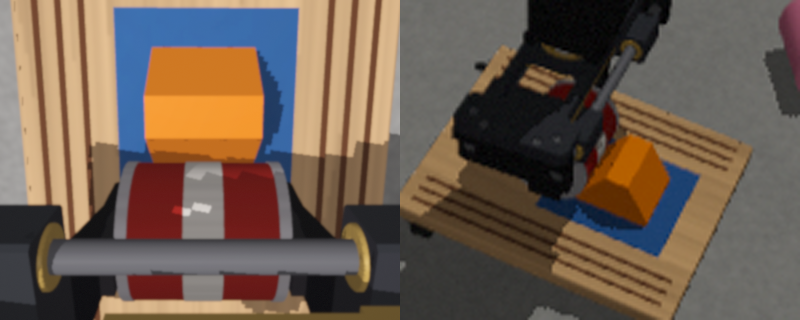

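```bash
python3 -m jog '[[0.5,0,-0.5,0],[1,0.1,-0.7,0],[1,0.1,-0.7,0],[1,0.1,-0.7,0],[1,0.1,-0.7,0],[1,0.1,-0.7,0],[1,0.1,-0.7,0],[1,0.1,-0.7,0]]'
python3 -m jog '[[0.3,0,-0.2,0],[0.6,0,-0.4,0],[1,0.1,-0.6,0],[1,0.1,-0.6,0],[1,0.1,-0.6,0],[1,0.1,-0.6,0],[1,0.1,-0.6,0],[1,0.1,-0.6,0]]'
```

```text
time: 24.7
position: [0.5515, -0.0365, 0.0375]
tool_rot: [3.137, 0.176, 0.0]
ft_force: [0.3, -0.9, -0.5]
grip_width: 0.69
time: 25.7
position: [0.5516, -0.0365, 0.0375]
tool_rot: [3.136, 0.175, -0.003]
ft_force: [-5.2, -0.4, 7.4]
grip_width: 0.686
```

```bash
python3 -m jog '[[0,0,0,0],[0,0,0,0],[0,0,0,0],[0,0,0,0],[0,0,0,0],[0,0,0,0],[0,0,0,0],[0,0,0,0]]' 0.9 10
python3 -m jog '[[0,0,15,0],[0,0,40,0],[0,0,80,0],[-10,0,120,0],[-20,0,160,0],[-25,0,180,0],[-25,0,180,0],[-25,0,180,0]]'
python3 - <<'E'
from bench import *
from h import *
S=get_image("scene");s=get_state();c=get_image("wrist");T=get_image("top");print(s["position"],s["ft_force"],s["time"])
cv2.imwrite("pics/w8.png",cv2.hconcat([c["image"][60:380,120:520,::-1],cv2.resize(S["image"][190:310,250:400,::-1],(400,320),interpolation=cv2.INTER_CUBIC)]))
import pickle;pickle.dump((c,s,T,S),open("w8.pkl","wb"))
f=lambda x:(CH*[.82,1,1])@(Rz(x[2])@Ry(np.radians(6))).T+[x[0],x[1],.025-np.tan(np.radians(6))*(x[0]-.5895)]
P=proj(f([.59,-.033,.11]),c,s).mean(0);m=mask(c,"orange",P);g=mask(c,"red",P+[0,50])
print("chock",fit(f,[(c,m,s)],[.59,-.033,.11],[.01,.01,.1]),cv2.minAreaRect(cv2.findNonZero(m)))
print("red",cv2.minAreaRect(cv2.findNonZero(g)))
E
```

```text
time: 26.7
position: [0.5524, -0.0364, 0.0369]
tool_rot: [3.137, 0.176, -0.0]
ft_force: [0.3, 0.2, -1.1]
grip_width: 0.949
time: 27.7
position: [0.5268, -0.0365, 0.2154]
tool_rot: [-3.136, -0.175, 0.003]
ft_force: [0.1, -0.3, -0.1]
grip_width: 0.948
[ 0.52665148 -0.03639188  0.21506383] [-0.09744223 -0.01462676 -1.41113265] 27.75
chock (array([ 0.592701  , -0.03196383,  0.13894049]), np.float64(0.2300100395291903)) ((327.0, 129.0), (52.0, 52.0), 90.0)
red ((349.0, 188.0), (64.0, 22.0), 90.0)
```

View pics/w8.png

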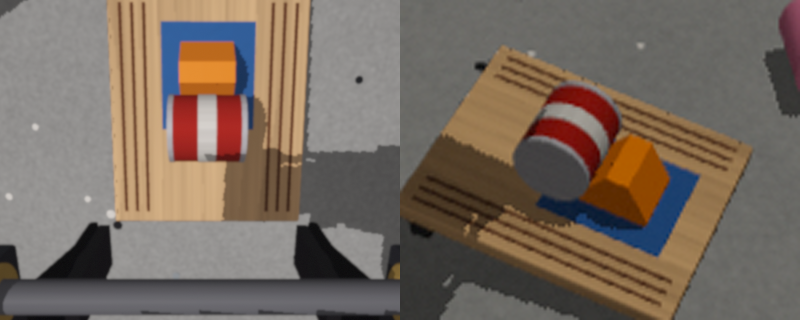

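```bash
python3 -c "
from bench import *
print(close_job(),get_state()['time'])"
```

```text
the job is handed in; nothing more can be done
the job is handed in; nothing more can be done
```

The job is done and handed in at about 28 s of the 54 s allowed. I put the orange chock nearer the base ridge up on the blue patch. Then I lifted the red tin out of the spoon rest, laid it against the uphill side of the chock, and let go only once it was down and chocked.

**Last checks**
- **Chock:** after I placed it, the blue margins around it matched within about 1 mm on all four sides, and it was square to the drainer. After the tin was released, its gap to the patch's far edge looked unchanged.
- **Tin:** the last picture shows it lying straight across the slope against the chock, with the gripper clear. Just before release, the forces fitted contact with both the face and the chock.
- **Shakers, pink tin and second chock:** I never touched them.

**What disagreed**
- **Drainer height:** the face seemed about 5 mm higher than I had measured. The first two tries at setting the tin down pressed it with up to about 41 N at the wrist (limit 120 N). The gripper's body should have stayed clear of everything. I backed the tin off uphill and brought it in again lightly.
- **Chock size:** it looked nearer 50 mm long at the base than the stated 60 mm.
- **Final chock fit:** this fit was poor (0.23 mismatch, because the tin hides part of the chock). It gave a turn of 0.139 rad against 0.112 rad before, so for the final squareness I relied on the picture.

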